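Square a gauge bar against its stops and hold its nose up to the inspection camera

ROBOT

A 7-joint arm with a two-finger parallel gripper is mounted at the origin on a cart in front of the work surface, level with it; the furniture and walls round the work are solid. World frame = base frame: x ahead of the robot, y to its left, z up, the work surface at z = 0. Lengths are in m, angles in rad, forces in N, time in s.
With the tool pointing down it reaches from about 0.35 to 0.9 m from the base axis. Payload 8.1 kg.
Tool frame: the origin (TCP) lies on the centre line of the jaws, within the pads' length; the fingertips stand 19 mm ahead of it and the grasp point (between the pads) is the TCP; z points along the fingers, y is the direction in which the jaws open and shut (so a half turn about z gives the same grasp; the last joint's range is limited). The gripper opens to 92 mm and grips with 3 to 60 N. Pads are 19 mm wide; open, the fingers measure 130 mm over their backs; the gripper's body (75 mm by 190 mm) begins 47 mm behind the grasp point.
Start: joints at [-1.446, 0.434, 0.025, 1.573, -0.012, 1.134, -0.075], TCP at [0.141, 0.609, 0.246] pointing down, gripper open.
Joint ranges: [-2.62, 2.62], [-0.44, 2.09], [-1.27, 1.32], [0.08, 2.57], [-1.32, 4.46], [0.12, 2], [-2.74, 2.74]. Speed limits (rad/s): [2.22, 2.22, 3.01, 3.01, 3.14, 3.14, 3.14].

INTERFACE

Orientations are given as a rotation vector (axis times angle).
In Python, from cell import monitor, imaging, workorder, outline_of gives the robot as it stands.
- The arm moves only by the tool move_arm, never from a script. Its argument "series" is a list of rows, each a list of 6 numbers: the shift along the world's x, y, z in cm, then the turn, a rotation vector about the world's x, y, z in degrees. A call has 1 to 8 rows; each row shifts and turns the commanded pose from where the row before left it; what a row does not reach is not made up. A row lasts 1/10 s, in which the tool goes at most 50 mm and 8.59 degrees, less where a joint would pass 70% of its speed; a pose out of reach is approached as far as the arm can. A call with a gripper value outside its range is refused whole. "grip" is the opening, from 0 (shut) to 1 (fully open), set as the call begins (left out, the last holds). The fingers move at their own pace and stop on an object; "force" is the grip in N (left out, the last holds). Time passes only in rows, so rows that do not move let the fingers close. It gives the time, the measured TCP pose, the force and the opening at its end, in the units of the state.
- monitor.observe(): the state, without advancing time (a new reading comes with each control period).
- imaging.get_image(name): name is "scene" or "side" or "wrist"; returns a dict with "color" (400x640x3 uint8, red, green, blue), "fx", "fy", "cx", "cy" (pixels), "rvec" (rotation vector, rad) and "tvec" (3), from world to camera coordinates, as OpenCV has them; the wrist camera has in their place "mount" (4x4, takes a point from camera to tool coordinates, whose origin is the TCP and whose axes are the flange's). Camera axes: x right, y down, z forward; pixel columns grow to the right and rows downward; lengths in m; the calibration is good to about 2 mm. A picture is of the moment at which its call begins: read the wrist's pose just before it. There is no depth.
- workorder.sign_off(): hands the job in, once; it reports no verdict.
Trained networks look in the newest picture that a camera, given by its name, has taken for a name from the list of things; names that differ only in an ending like _2 or _b are one class to them, and where a whole thing is asked for, a point or a joint stands for the part that bears it (a point fixed in the world has none). Each returns a list of dicts, best first, with "p" (0 to 1); they miss things now and then, are a little off and sometimes report something else, mostly with a low value. They report only what shows in the picture. A call takes as long as a camera call. They do not tell look-alikes from the thing itself.
- outline_of(camera, thing): "mask" (400x640 bool, what is visible of it) and "rect" ([left, top, width, height] in pixels, round what is visible of it).
The state is a dict: "clock": time; "joints": joint angles; "dq": joint speeds; "joint_efforts": joint torques, N m; "position": TCP position; "ee_rot": TCP orientation; "force": force on the tool from outside, world axes, zero at the start; "ft_torque": the same for the moment, N m; "width": opening from 0.0 (shut) to 1.0 (fully open).
Only numpy, scipy, OpenCV 4.12 (cv2) and the standard library are available. Lean on these libraries where they do the work, as an engineer would, in place of code of your own. Each camera call takes 0.05 s, during which the arm holds its last target. There are 200 camera calls.

TASK

Push the steel bar with the narrow nose up against the stops of the plate it lies on, so that its left side touches both round pins and its nose touches the end stop. Then pick it up and hold it in front of the inspection camera: nose pointing straight into the lens, in line with the lens axis and not rolled to either side, top side up, the nose tip 80 mm in front of the glass. Finish while still holding it there in the air, and leave the camera and the other things on the bench as they are.

Things in the scene. Friction and masses are not known exactly. Their poses are not given: they have to be found in the camera images.
- gauge_bar: loose steel bar, about 0.35 kg, lying on the plate, nose away from the robot: body 110 long x 30 wide x 26 mm high; a nose 16 wide, 14 high, at mid height, stands 20 mm out of one end. Origin on the underside, 70 mm behind the nose tip, 60 mm ahead of the rear end; x along the bar to the nose, y across it to the left, z up. Grasp across the 30 mm.
- bar_nose (a point): centre of the nose's end face, 70 mm ahead of the bar's origin and 13 mm above its underside; axes as the bar's.
- stop_plate: fixed plate 220 x 150 x 10 mm; origin: centre of its underside; x along the 220 mm, away from the robot, y left, z up. Two round pins (12 mm thick, 18 mm high above the plate) at x = -28 and 48, y = 51 mm; end stop (block 34 mm wide, 18 mm high) with its near face at x = 80, centred at y = 30 mm. Against all three the bar lies along x, its origin at x = 10, y = 30 mm.
- lens (a point): centre of the lens glass of the inspection camera: black tube 38 mm across on a grey head on a stand, about 0.26 m up, looking towards the robot and down by 0.3 to 0.55 rad. Axes: x into the camera along the lens axis, y left and level, z up, square to both. The presented bar's axes are parallel to these, its nose tip at x = -80 mm, y = z = 0.
- camera_stand: the fixed stand of the inspection camera: steel foot 130 x 110 mm, post 18 mm thick, 0.32 m high, behind the head; origin on the bench right below the hinge of the head, 50 mm behind the glass along the lens axis; the hinge is 0.28 m up.
- plain_bar: a steel bar 110 x 30 x 26 mm without a nose, loose on the bench to the left of the plate; a bystander. Origin at the centre of its underside.
- tint_bottle: small white bottle with a purple screw cap, 48 mm wide, 95 mm tall, loose, standing behind the plate; a bystander. Origin at the centre of its underside.
- tape_roll: roll of masking tape 104 mm across, 30 mm high, lying loose at the front left; a bystander. Origin at the centre of its underside.
Things that resemble listed ones, but are neither listed nor needed, are in the scene too. What is shaped like the gauge_bar but pink is not meant.

How it is judged:
On the way:
1. the bar lies flat on the plate with its left side against both pins and its nose against the end stop (x of gauge_bar in the frame of stop_plate between 0.0065 and 0.0125 m and y of gauge_bar in the frame of stop_plate between 0.0265 and 0.0325 m and angle between the x axis of gauge_bar and the x axis of stop_plate, either way round below 0.04 rad and z of gauge_bar in the frame of stop_plate below 0.0125 m), for 0.2 s.
At the end, for the whole second after the job is handed in: the fingers hold the bar still in the air, touching neither plate nor camera, top side up, nose tip 80 mm (within 12) in front of the glass and within 10 mm of the lens axis sideways and in height, its length within 0.14 rad of the lens axis and its sides rolled by less than 0.14 rad (x of bar_nose in the frame of lens between -0.092 and -0.068 m and y of bar_nose in the frame of lens between -0.01 and 0.01 m and z of bar_nose in the frame of lens between -0.01 and 0.01 m and angle between the x axis of gauge_bar and the x axis of lens, either way round below 0.14 rad and angle between the y axis of gauge_bar and the y axis of lens, either way round below 0.14 rad and angle between gauge_bar's own z axis and vertical below 0.9 rad and height (world z) of gauge_bar above 0.1 m and contact force between the fingers and gauge_bar above 2 N and contact force between gauge_bar and camera_stand below 0.1 N and contact force between gauge_bar and stop_plate below 0.1 N and linear speed of gauge_bar below 0.02 m/s); the arm keeps its last pose, push and grip.
It fails at once if the camera is knocked out of its aim (lens moved by 10 mm) (distance of lens from where it was at the start of the episode above 0.01 m).
It fails at once if the plain bar, the bottle or the tape roll is shifted by more than 30 mm (distance of any of plain_bar, tint_bottle, tape_roll from where it was at the start of the episode above 0.03 m).
It also fails if it takes over 58 s, if anything falls off the work surface, if the arm or the gripper's body presses on something with over 40 N, if the wrist force passes 120 N, or if a joint passes its speed limit or range.

## Working session

There is one attempt and no reset: what is moved stays moved. The work goes in short steps, Python scripts to look and compute and a tool call to move; the robot and the scene stay as the last step left them, time stands still between calls to the robot, and variables do not carry over. Pictures are saved under pics/ and viewed, about 8 in all and at most 12, crops included, and the job is handed in when it is done.

Besides the shell and the picture viewer there is one more tool, called after ">>>" as a command line: name --pt "numbers of a row" for each row, then --argument value for the rest. move_arm: Moves the arm, as the interface text tells. Its arguments: {"type":"object","properties":{"series":{"type":"array"},"grip":{"type":"number"},"force":{"type":"number"}},"required":["series"]}

```bash
mkdir -p pics; cat > h.py <<'E'
import numpy as np, cv2
from cell import monitor, imaging, workorder, outline_of
def cam(n):
    s=monitor.observe(); im=imaging.get_image(n)
    K=np.array([[im['fx'],0,im['cx']],[0,im['fy'],im['cy']],[0,0,1.]])
    if 'mount' in im:
        T=np.eye(4);T[:3,:3]=cv2.Rodrigues(np.array(s['ee_rot'],float))[0];T[:3,3]=s['position']
        T=T@np.array(im['mount']); R=T[:3,:3].T; t=-R@T[:3,3]
    else:
        R=cv2.Rodrigues(np.array(im['rvec'],float))[0]; t=np.array(im['tvec'],float)
    return im['color'],K,R,t
def proj(P,K,R,t):
    c=np.atleast_2d(P)@R.T+t; c=c@K.T; return c[:,:2]/c[:,2:]
def onplane(uv,z,K,R,t):
    uv=np.atleast_2d(uv).astype(float); d=np.c_[uv,np.ones(len(uv))]@np.linalg.inv(K).T@R
    o=-R.T@t; return o+d*((z-o[2])/d[:,2])[:,None]
def tri(obs):
    A=[];
    for uv,K,R,t in obs:
        P=K@np.c_[R,t]; A+= [uv[0]*P[2]-P[0],uv[1]*P[2]-P[1]]
    X=np.linalg.svd(np.array(A))[2][-1]; return X[:3]/X[3]
def save(n,c): cv2.imwrite(f'pics/{n}.png',c[:,:,::-1])
E
python3 - <<'E'
from h import *
print(monitor.observe())
for n in ['scene','side','wrist']:
    c,K,R,t=cam(n); save(n+'0',c); print(n,'pos',-R.T@t,'fwd',R[2],K[0,0])
    np.savez(n+'0.npz',K=K,R=R,t=t)
    for th in ['gauge_bar','stop_plate','lens','camera_stand','plain_bar','tint_bottle','tape_roll']:
        for o in outline_of(n,th): print(th,round(o['p'],2),o['rect'])
a=cv2.imread('pics/scene0.png');b=cv2.imread('pics/side0.png')
E
```

```text
{'clock': 0.0, 'joints': array([-1.44561187,  0.43525849,  0.02497117,  1.57411294, -0.01160655,
        1.13400462, -0.07511658]), 'dq': array([-0.00050351, -0.00135593,  0.00085038,  0.00057806,  0.00121036,
       -0.00112033,  0.00068624]), 'joint_efforts': array([ 1.39032003e-03, -6.67848086e+01,  9.86157395e-01, -3.14446735e+01,
       -6.02339557e-02,  4.30500624e-02,  1.87824385e-04]), 'position': array([0.14107693, 0.60836172, 0.24491675]), 'ee_rot': array([-3.57161654e-01, -3.12117849e+00,  2.57250032e-03]), 'force': array([ 0.22901888,  0.72971829, -0.80409464]), 'ft_torque': array([-0.00951546, -0.04665723,  0.01006253]), 'width': 0.9974825863895629}
scene pos [-0.14131103  1.22049216  1.31853274] fwd [ 0.39260421 -0.65418494 -0.64645495] 493.79105735669305
gauge_bar 0.82 [280.4, 248.5, 20.9, 25.8]
gauge_bar 0.52 [316.4, 221.8, 18.3, 14.4]
stop_plate 0.95 [295.1, 214.1, 40.4, 30.9]
stop_plate 0.2 [257.4, 216.3, 18.1, 26.9]
lens 0.49 [304.6, 120.5, 17.9, 13.1]
camera_stand 0.81 [289.2, 111.7, 35.2, 75.9]
tint_bottle 0.83 [259.6, 217.6, 15.3, 23.5]
tint_bottle 0.38 [317.5, 225.0, 14.4, 10.7]
tape_roll 0.96 [288.2, 314.4, 30.0, 35.2]
side pos [-0.03540888 -0.63940685  0.87686118] fwd [ 0.49463367  0.63644394 -0.59184174] 405.50869746746463
gauge_bar 0.97 [308.1, 259.5, 28.9, 31.4]
gauge_bar 0.84 [284.7, 220.3, 32.8, 23.7]
stop_plate 0.89 [286.6, 243.7, 79.2, 64.4]
lens 0.74 [438.3, 195.6, 38.4, 34.8]
camera_stand 0.72 [421.7, 188.6, 71.8, 115.0]
plain_bar 0.27 [287.7, 245.8, 76.5, 62.5]
tint_bottle 0.55 [335.7, 203.6, 15.6, 31.0]
wrist pos [0.06090996 0.62752666 0.38480745] fwd [ 0.29705707 -0.06943397 -0.95233189] 353.6018476279242
gauge_bar 0.2 [179.9, 325.9, 86.1, 46.1]
tape_roll 0.69 [180.7, 327.4, 87.7, 45.3]
```

```bash
python3 - <<'E'
import cv2,numpy as np
a=cv2.imread('pics/scene0.png')[100:360,210:390];b=cv2.imread('pics/side0.png')[150:340,270:510]
a=cv2.resize(a,None,fx=2.2,fy=2.2,interpolation=2);b=cv2.resize(b,(400,317),interpolation=2)
o=np.zeros((572,796,3),np.uint8);o[:a.shape[0],:396]=a[:572];o[:317,396:]=b
cv2.imwrite('pics/v1.png',o)
E
```

```text
(no output)
```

View pics/v1.png

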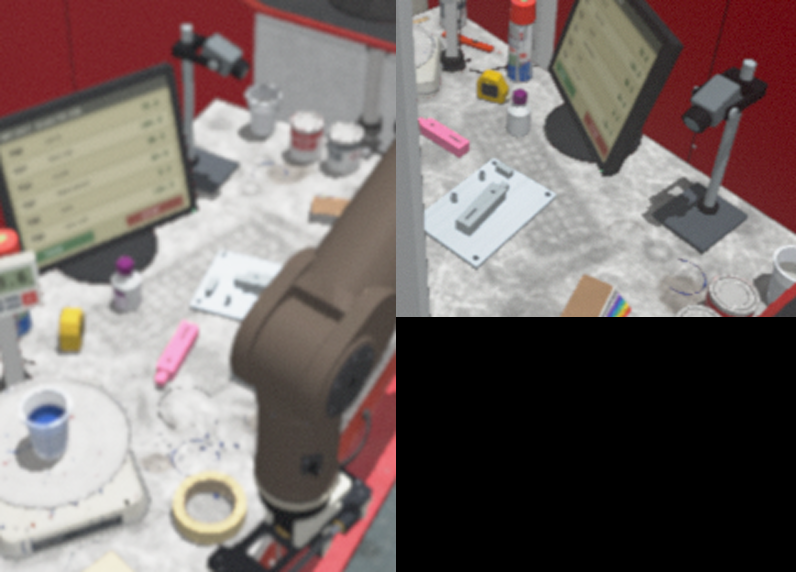

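The grey bar on the plate (scene ~(324,227), side ~(322,274)) is the steel gauge bar. The other nosed bar (scene ~(291,260), side ~(300,231)) is pink, so it is not the one meant. The lens faces the robot at scene (313,127), side (446,218). Next I get rough positions.

```bash
python3 - <<'E'
from h import *
D={n:dict(np.load(n+'0.npz')) for n in ['scene','side','wrist']}
g=lambda n:(D[n]['K'],D[n]['R'],D[n]['t'])
print('bar side',onplane([322.5,275],.023,*g('side')),'plate side',onplane([326,276],.01,*g('side')))
print('plate scene',onplane([315,229.5],.01,*g('scene')))
print('pink',onplane([[301,232]],.013,*g('side')),onplane([[291,261]],.013,*g('scene')))
print('bottle',onplane([[343,229]],.01,*g('side')),onplane([[267,236]],.01,*g('scene')))
print('tape',onplane([[303,332]],.015,*g('scene')))
print('stand foot',onplane([[456,278]],.0,*g('side')),onplane([[305,180]],.0,*g('scene')))
print('lens',tri([((320,131),*g('scene')),((446,220),*g('side'))]))
E
```

```text
bar side [[0.48423667 0.00543592 0.023     ]] plate side [[0.49779104 0.00585542 0.01      ]]
plate scene [[0.55474012 0.03298797 0.01      ]]
pink [[0.5549371  0.21010947 0.013     ]] [[0.54333862 0.22048774 0.013     ]]
bottle [[0.67813532 0.14002527 0.01      ]] [[0.69212496 0.15739033 0.01      ]]
tape [[0.34821949 0.45413289 0.015     ]]
stand foot [[ 0.80327515 -0.22654571  0.        ]] [[ 0.75661821 -0.22200179  0.        ]]
lens [ 0.68364534 -0.22079186  0.27276294]
```

>>> move_arm --pt "1.8 -3.8 1 0 0 0.8" --pt "1.8 -3.8 1 0 0 0.8" --pt "1.8 -3.8 1 0 0 0.8" --pt "1.8 -3.8 1 0 0 0.8" --pt "1.8 -3.8 1 0 0 0.8" --pt "1.8 -3.8 1 0 0 0.8" --pt "1.8 -3.8 1 0 0 0.8" --pt "1.8 -3.8 1 0 0 0.8"

```text
clock: 2.0
position: [0.2857, 0.3032, 0.3263]
ee_rot: [0.181, 3.136, 0.001]
force: [0.1, 0.2, 0.0]
width: 1.0
```

>>> move_arm --pt "1.8 -3.8 0 0 0 0.8" --pt "1.8 -3.8 0 0 0 0.8" --pt "1.8 -3.8 0 0 0 0.8" --pt "1.8 -3.8 0 0 0 0.8" --pt "1.8 -3.8 0 0 0 0.8" --pt "1.8 -3.8 0 0 0 0.8" --pt "1.8 -3.8 0 0 0 0.8" --pt "1.8 -3.8 0 0 0 0.8"

```text
clock: 2.8
position: [0.4296, -0.0008, 0.3261]
ee_rot: [0.006, 3.141, 0.001]
force: [0.8, 0.4, 0.4]
width: 0.999
```

```bash
python3 - <<'E'
from h import *
s=monitor.observe(); print(s['position'],s['ee_rot'],s['joints'],s['clock'])
for n in ['scene','side','wrist']:
    c,K,R,t=cam(n); save(n+'1',c); np.savez(n+'1.npz',K=K,R=R,t=t)
    for th in ['gauge_bar','stop_plate','lens','camera_stand','plain_bar','tint_bottle']:
        for o in outline_of(n,th): print(n,th,round(o['p'],2),o['rect'])
E
```

```text
[ 0.42959377 -0.00084932  0.32612785] [5.90210977e-03 3.14052255e+00 1.17577642e-03] [-0.69559406  0.01492432  0.59631301  1.92239741 -0.00965491  1.20572735
  1.47114201] 2.8
scene gauge_bar 0.68 [279.9, 246.2, 20.9, 27.3]
scene gauge_bar 0.64 [313.3, 222.2, 37.7, 14.8]
scene stop_plate 0.6 [297.7, 212.5, 64.1, 41.7]
scene lens 0.77 [303.0, 118.2, 22.2, 16.0]
scene camera_stand 0.94 [289.8, 110.3, 33.8, 75.5]
scene plain_bar 0.83 [316.1, 263.6, 31.2, 21.3]
scene tint_bottle 0.64 [260.0, 216.2, 17.6, 25.7]
scene tint_bottle 0.33 [315.7, 223.3, 35.2, 15.2]
side gauge_bar 0.9 [283.8, 219.0, 30.4, 25.1]
side gauge_bar 0.55 [306.6, 256.1, 30.5, 36.8]
side stop_plate 0.75 [285.6, 245.1, 78.5, 65.4]
side lens 0.95 [439.4, 194.7, 36.8, 35.0]
side camera_stand 0.86 [424.5, 187.5, 71.5, 113.5]
side tint_bottle 0.66 [336.0, 203.9, 16.2, 27.6]
wrist gauge_bar 0.93 [295.4, 149.4, 44.1, 101.6]
wrist gauge_bar 0.63 [422.8, 218.7, 103.5, 37.6]
wrist stop_plate 0.63 [250.5, 111.5, 137.6, 172.1]
wrist camera_stand 0.89 [175.7, 336.4, 31.1, 36.4]
wrist plain_bar 0.97 [451.0, 79.6, 43.5, 92.1]
wrist plain_bar 0.18 [294.5, 149.7, 44.4, 97.5]
wrist tint_bottle 0.61 [398.9, 327.1, 44.9, 37.5]
```

View pics/wrist1.png

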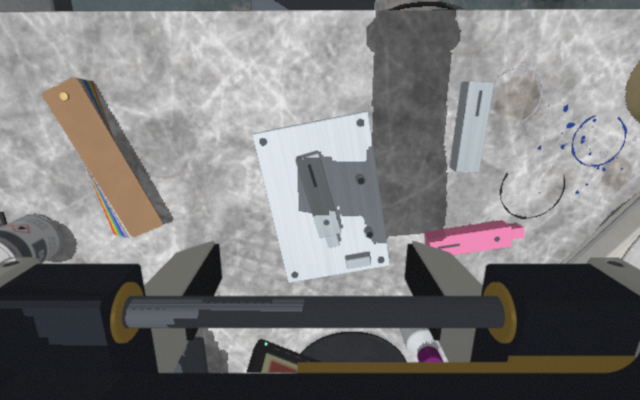

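Wrist view: plate with corners ~(253,134),(370,113),(389,262),(291,282). The grey gauge bar lies on it from ~(308,153) to nose ~(333,243), with pins ~(361,181),(369,234) and the end stop ~(358,260). The pink look-alike is at (474,238) and the plain bar at (473,125). I enlarge to confirm and read pixels.

```bash
python3 - <<'E'
import cv2,numpy as np
a=cv2.imread('pics/wrist1.png')[105:290,240:400]
a=cv2.resize(a,None,fx=3.2,fy=3.2,interpolation=2)
b=cv2.imread('pics/side1.png')[180:310,415:505]; b=cv2.resize(b,(284,410),interpolation=2)
o=np.zeros((592,796,3),np.uint8);o[:,:512]=a;o[:410,512:]=b
cv2.imwrite('pics/v2.png',o)
E
```

```text
(no output)
```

View pics/v2.png

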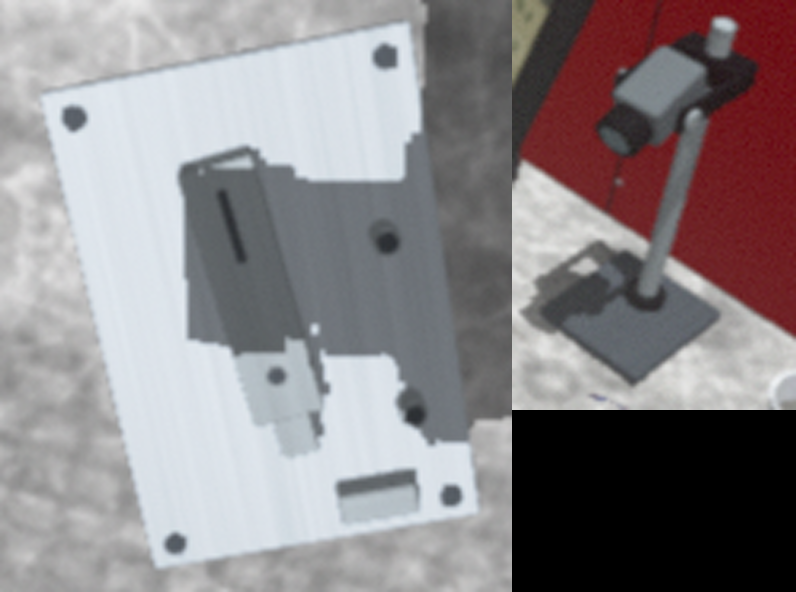

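Confirmed: this is the grey bar with the narrow nose, its nose end at crop (300,455) → full (334,247). Next I solve the poses.

```bash
python3 - <<'E'
from h import *
from scipy.optimize import least_squares
D={n:dict(np.load(n+'1.npz')) for n in ['scene','side','wrist']}
g=lambda n:(D[n]['K'],D[n]['R'],D[n]['t'])
f=lambda p:np.array(p,float)/3.2+[240,105]
P=onplane(f([(42,92),(408,22),(478,513),(158,568)]),.01,*g('wrist'));print(P)
loc=np.array([[-.11,-.075],[-.11,.075],[.11,.075],[.11,-.075]])
def w(q,l): c,s=np.cos(q[2]),np.sin(q[2]); return np.c_[q[0]+c*l[:,0]-s*l[:,1],q[1]+s*l[:,0]+c*l[:,1]]
r=least_squares(lambda q:(w(q,loc)-P[:,:2]).ravel(),[.5,0,0]);print('plate',r.x,r.fun*1e3)
q=r.x
B=onplane(f([(187,175),(262,162),(255,427),(320,408)]),.036,*g('wrist'));print(B)
N=onplane(f([(301,454)]),.026,*g('wrist'))
lb=np.array([[-.06,-.015],[-.06,.015],[.05,-.015],[.05,.015],[.07,0]])
BB=np.r_[B,N][:,:2]
rb=least_squares(lambda z:(w(z,lb)-BB).ravel(),[.5,0,0]);print('bar',rb.x,rb.fun*1e3)
c,s=np.cos(q[2]),np.sin(q[2]);d=rb.x[:2]-q[:2];print('bar in plate',c*d[0]+s*d[1],-s*d[0]+c*d[1],rb.x[2]-q[2])
print('target',w(q,np.array([[.01,.03]])))
pb=onplane([[473,127],[473,238]],.026,*g('wrist'));print('plain,pink',pb)
np.save('plate.npy',q)
E
```

```text
[[ 0.40465683 -0.07527082  0.01      ]
 [ 0.37814835  0.06942988  0.01      ]
 [ 0.59288257  0.10999091  0.01      ]
 [ 0.62033402 -0.03437771  0.01      ]]
plate [0.49900544 0.01744306 0.18625297] [ 0.13940926 -1.35857008 -1.12880266  1.34648167  0.33207076  1.52460913
  0.65732265 -1.51252072]
[[ 0.43320285 -0.0169319   0.036     ]
 [ 0.42828189  0.0118709   0.036     ]
 [ 0.53876411  0.00934074  0.036     ]
 [ 0.53038654  0.03600234  0.036     ]]
bar [0.48758776 0.01148067 0.24235062] [-0.26191144 -0.54818926 -2.54050649 -0.22769736  0.96225045 -0.42245707
  2.14026608  2.03924164 -0.3000986  -0.84089796]
bar in plate -0.012324320247831698 -0.0037449719891918575 0.05609765460300961
target [[0.50327715 0.04877599]]
plain,pink [[0.39562335 0.19682156 0.026     ]
 [0.54347829 0.21655293 0.026     ]]
```

>>> move_arm --pt "0.84 0.18 -3.6 0 0 2" --pt "0.84 0.18 -3.6 0 0 2" --pt "0.84 0.18 -3.6 0 0 2" --pt "0.84 0.18 -3.6 0 0 2" --pt "0.84 0.18 -3.6 0 0 2" --pt "0.84 0.18 -3.6 0 0 2" --pt "0.84 0.18 -3.6 0 0 2" --pt "0 0 0 0 0 0" --grip 0.55 --force 10

```text
clock: 4.65
position: [0.4863, 0.0134, 0.0701]
ee_rot: [0.377, -3.113, 0.001]
force: [-0.3, -0.7, 0.0]
width: 0.553
```

```bash
python3 - <<'E'
from h import *
c,K,R,t=cam('wrist'); save('wrist2',c); np.savez('wrist2.npz',K=K,R=R,t=t)
for th in ['gauge_bar']:
    for o in outline_of('wrist',th): print(th,round(o['p'],2),o['rect'])
b=np.array([.48759,.01148]);a=.2424
for l in [(-.06,-.015),(-.06,.015),(.05,-.015),(.05,.015)]:
    p=b+[np.cos(a)*l[0]-np.sin(a)*l[1],np.sin(a)*l[0]+np.cos(a)*l[1]]
    u=proj([[*p,.036]],K,R,t)[0]; c=cv2.circle(np.ascontiguousarray(c),(int(u[0]),int(u[1])),4,(255,0,0),1)
save('v3',c)
E
```

```text
gauge_bar 0.84 [272.9, 126.4, 59.5, 221.2]
gauge_bar 0.51 [551.8, 346.3, 12.2, 22.9]
```

View pics/v3.png

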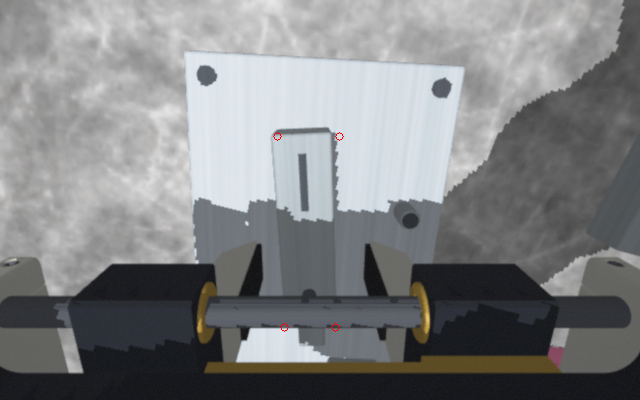

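Wrist view: the bar's rear top edge runs (273..331,133), about 5 px left of my prediction, or ~2.5 mm. The jaws straddle it. I shift slightly, go down and close.

>>> move_arm --pt "0 -0.25 -1.2 0 0 0" --pt "0 0 -1.3 0 0 0" --pt "0 0 -1.0 0 0 0" --pt "0 0 -0.3 0 0 0" --pt "0 0 0 0 0 0"

```text
clock: 5.25
position: [0.4876, 0.0109, 0.0353]
ee_rot: [0.376, -3.118, -0.0]
force: [-0.1, -0.0, 0.2]
width: 0.553
```

>>> move_arm --pt "0 0 0 0 0 0" --pt "0 0 0 0 0 0" --pt "0 0 0 0 0 0" --pt "0 0 0 0 0 0" --pt "0 0 0 0 0 0" --grip 0.2 --force 10

```text
clock: 5.75
position: [0.4883, 0.0109, 0.036]
ee_rot: [-0.376, 3.118, -0.0]
force: [-0.0, 0.3, 3.5]
width: 0.328
```

```bash
python3 - <<'E'
from h import *
c,K,R,t=cam('wrist'); save('wrist3',c);np.savez('wrist3.npz',K=K,R=R,t=t)
s=monitor.observe();q=np.load('plate.npy');print(s['clock'],s['position'],s['width'],s['force'],s['joints'])
def inp(x): 
    d=x-q[:2]; return np.cos(q[2])*d[0]+np.sin(q[2])*d[1],-np.sin(q[2])*d[0]+np.cos(q[2])*d[1]
Rt=cv2.Rodrigues(s['ee_rot'])[0];print('tcp in plate',inp(s['position'][:2]),'yaw',np.arctan2(-Rt[1,0],-Rt[0,0])-q[2])
E
```

```text
5.8 [0.48825538 0.01090508 0.03601431] 0.3278098420741135 [ 0.21910746 -0.16301809  4.42045026] [-0.42856236  0.53776447  0.40074414  2.13512189 -0.39990921  0.53911826
  2.07880431]
tcp in plate (np.float64(-0.011774824657346871), np.float64(-0.0044342325821266175)) yaw 0.053495702741989476
```

View pics/wrist3.png

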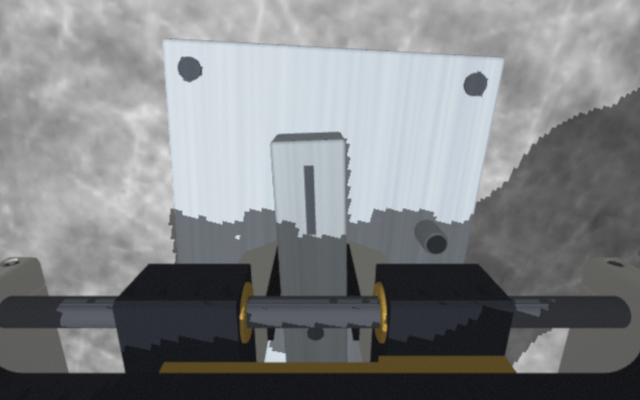

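```bash
python3 - <<'E'
from h import *
D=dict(np.load('wrist3.npz'));g=(D['K'],D['R'],D['t']);q=np.load('plate.npy')
def inp(p):
    d=p[:,:2]-q[:2]; return np.round(np.c_[np.cos(q[2])*d[:,0]+np.sin(q[2])*d[:,1],-np.sin(q[2])*d[:,0]+np.cos(q[2])*d[:,1]],4)
print('near corners (-.11,-+.075)',inp(onplane([[164,40],[503,58]],.01,*g)))
print('pin top (-.028,.051)',inp(onplane([[436,243]],.028,*g)))
print('bar rear top',inp(onplane([[273,141],[346,138]],.036,*g)))
E
```

```text
near corners (-.11,-+.075) [[-0.1094 -0.0737]
 [-0.1099  0.0728]]
pin top (-.028,.051) [[-0.0291  0.0505]]
bar rear top [[-0.0727 -0.0236]
 [-0.0753  0.0049]]
```

>>> move_arm --pt "0.21 0.58 0 0 0 -0.5" --pt "0.21 0.58 0 0 0 -0.5" --pt "0.21 0.58 0 0 0 -0.5" --pt "0.21 0.58 0 0 0 -0.5" --pt "0.22 0.58 0 0 0 -0.5" --pt "0.22 0.56 0 0 0 -0.5" --pt "0 0 0 0 0 0" --pt "0 0 0 0 0 0"

```text
clock: 6.6
position: [0.5003, 0.0448, 0.0359]
ee_rot: [0.292, -3.127, 0.001]
force: [-2.8, -3.7, 8.5]
width: 0.328
```

```bash
cat > st.py <<'E'
from h import *
q=np.load('plate.npy')
def inp(p):
    d=np.atleast_2d(p)[:,:2]-q[:2]; return np.round(np.c_[np.cos(q[2])*d[:,0]+np.sin(q[2])*d[:,1],-np.sin(q[2])*d[:,0]+np.cos(q[2])*d[:,1]],4)
s=monitor.observe();Rt=cv2.Rodrigues(s['ee_rot'])[0]
f=s['force'];print('F plate',inp(q[:2]+f[:2]),f[2],'tcp in plate',inp(s['position']),s['position'][2],'yaw',np.arctan2(-Rt[1,0],-Rt[0,0])-q[2],s['width'],s['clock'])
E
python3 st.py
```

```text
F plate [[-3.3983 -3.1232]] 8.522702057604643 tcp in plate [[0.0064 0.0266]] 0.03594634296057757 yaw 0.0001223009770961181 0.3275169074522231 6.6
```

>>> move_arm --pt "-0.02 0.1 0.05 0 0 0" --pt "-0.02 0.1 0 0 0 0" --pt "-0.02 0.1 0 0 0 0" --pt "0 0 0 0 0 0" --pt "0 0 0 0 0 0"

```text
clock: 7.1
position: [0.4996, 0.0477, 0.036]
ee_rot: [0.292, -3.127, 0.001]
force: [-2.3, -5.2, 0.6]
width: 0.325
```

```bash
python3 st.py
```

```text
F plate [[-3.2635 -4.642 ]] 0.5825941047171708 tcp in plate [[0.0062 0.0296]] 0.036044206424239125 yaw 0.00016957160936750815 0.32479779555484617 7.1
```

>>> move_arm --pt "-0.02 0.1 0 0 0 0" --pt "-0.02 0.1 0 0 0 0" --pt "0 0 0 0 0 0" --pt "0 0 0 0 0 0"

```text
clock: 7.5
position: [0.4994, 0.0481, 0.036]
ee_rot: [0.29, -3.127, 0.004]
force: [-0.8, -9.6, 1.0]
width: 0.332
```

```bash
python3 st.py
```

```text
F plate [[-2.5265 -9.319 ]] 0.997497017156761 tcp in plate [[0.006 0.03 ]] 0.03604828117456906 yaw -0.0011692028753707562 0.33178885324040863 7.5
```

>>> move_arm --pt "0.1 0.02 0 0 0 0" --pt "0.1 0.02 0 0 0 0" --pt "0.1 0.02 0 0 0 0" --pt "0.1 0.02 0 0 0 0" --pt "0.1 0.02 0 0 0 0" --pt "0 0 0 0 0 0" --force 20

```text
clock: 8.1
position: [0.4998, 0.0482, 0.0358]
ee_rot: [0.289, -3.119, 0.003]
force: [-16.3, -12.9, 20.5]
width: 0.324
```

```bash
python3 st.py
```

```text
F plate [[-18.4323  -9.6792]] 20.54838024932161 tcp in plate [[0.0065 0.0301]] 0.03583163640681894 yaw -0.0017891400339547225 0.3244763955645155 8.1
```

>>> move_arm --pt "0.1 0.02 0 0 0 0" --pt "0.1 0.02 0 0 0 0" --pt "0 0 0 0 0 0" --pt "0 0 0 0 0 0"

```text
clock: 8.5
position: [0.5005, 0.0483, 0.0355]
ee_rot: [0.288, -3.117, 0.003]
force: [-19.1, -14.5, 20.6]
width: 0.325
```

```bash
python3 st.py
```

```text
F plate [[-21.4695 -10.6636]] 20.635483694535402 tcp in plate [[0.0072 0.03  ]] 0.03551330823049043 yaw -0.0020314784206109104 0.3252979358671125 8.5
```

```bash
python3 - <<'E'
from h import *
c,K,R,t=cam('wrist'); np.savez('wrist4.npz',K=K,R=R,t=t);save('wrist4',c)
a,K2,R2,t2=cam('side'); np.savez('side4.npz',K=K2,R=R2,t=t2);save('side4',a)
o=np.zeros((600,800,3),np.uint8); o[:300,:480]=c[100:400,100:580]; o[300:,:480]=cv2.resize(a[225:325,270:430],(480,300),interpolation=2)
save('v4',o)
E
```

```text
(no output)
```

View pics/v4.png

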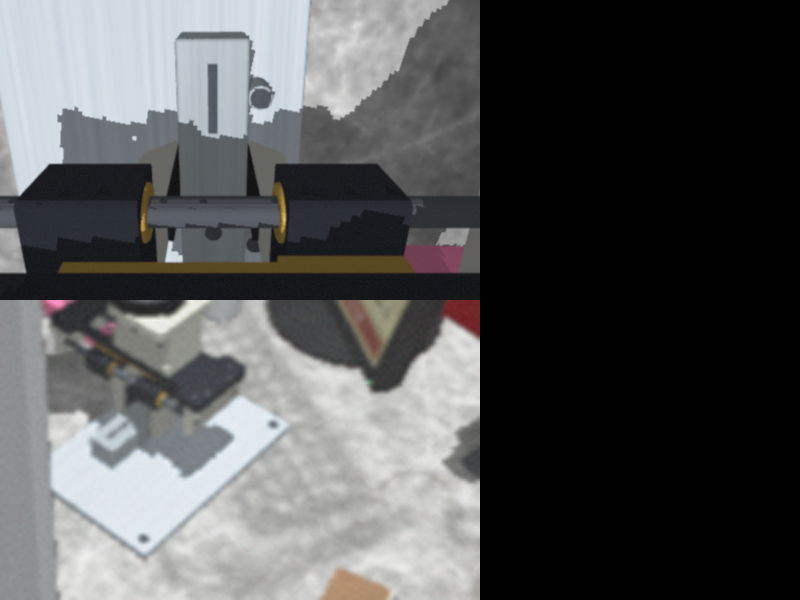

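Wrist view: the bar's left side meets the near pin at (361,194), and its rear top edge is at (276–350,139). I check the lengthwise position.

```bash
cat st.py > a.py; cat >> a.py <<'E'
D=dict(np.load('wrist4.npz'));g=(D['K'],D['R'],D['t'])
print('rear top',inp(onplane([[276,139],[350,139]],.036,*g)),'pin',inp(onplane([[361,194]],.028,*g)))
for sgn,z in [(1,.036)]:
    c=q[:2]; 
    for ox in [.004,.0065,.01]:
        l=np.array([ox-.06,.03]); w=c+[np.cos(q[2])*l[0]-np.sin(q[2])*l[1],np.sin(q[2])*l[0]+np.cos(q[2])*l[1]]
        print(ox,proj([[*w,.036]],*g))
print(cv2.Rodrigues(s['ee_rot'])[0][:,2])
E
python3 a.py
```

```text
F plate [[-20.8702 -11.0426]] 21.322651313881032 tcp in plate [[0.0072 0.0301]] 0.035529015231032766 yaw -0.002085372422297699 0.3246404673544313 8.6
rear top [[-0.0554  0.0155]
 [-0.0553  0.0446]] pin [[-0.0305  0.0508]]
0.004 [[312.88836006 137.34586803]]
0.0065 [[312.90586766 143.73879783]]
0.01 [[312.93007016 152.57638423]]
[-0.01101063 -0.00278737 -0.9999355 ]
```

```bash
python3 - <<'E'
import cv2
a=cv2.imread('pics/wrist4.png')[120:250,255:415]
cv2.imwrite('pics/v5.png',cv2.resize(a,None,fx=4.5,fy=4.5,interpolation=2))
E
```

```text
(no output)
```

View pics/v5.png

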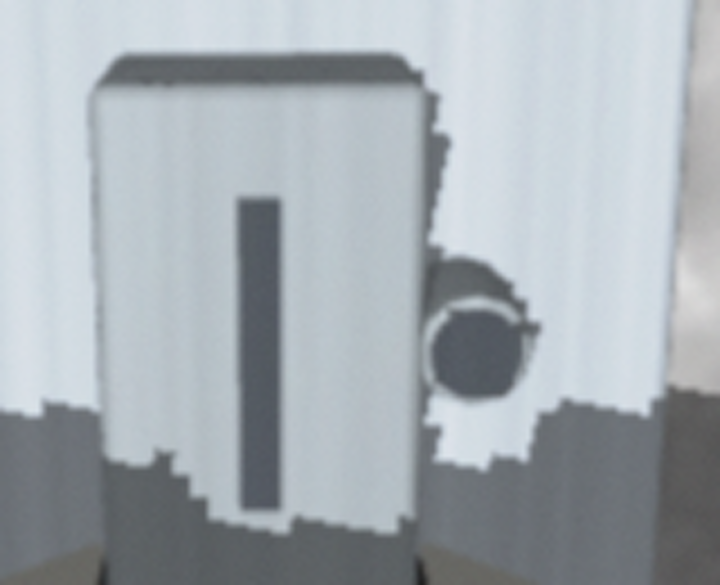

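```bash
python3 - <<'E'
from h import *
from st import inp
D=dict(np.load('wrist4.npz'));g=(D['K'],D['R'],D['t'])
print(inp(onplane([[312.5,138.9]],.036,*g)),inp(onplane([[312.5,132]],.01,*g)),inp(onplane([[360.8,197.8]],.028,*g)))
E
```

```text
F plate [[-20.8702 -11.0426]] 21.322651313881032 tcp in plate [[0.0072 0.0301]] 0.035529015231032766 yaw -0.002085372422297699 0.3246404673544313 8.6
[[-0.0554  0.0298]] [[-0.0552  0.0298]] [[-0.0288  0.0508]]
```

The bar's origin is at about x≈5.3 mm, so it is not seated. It is stuck by friction: 21 N down and 10 N on the pins. I relieve the down force and side load, then go on forward.

>>> move_arm --pt "0.02 -0.1 0.2 0 0 0" --pt "0 0 0.1 0 0 0" --pt "0 0 0 0 0 0"

```text
clock: 8.9
position: [0.5052, 0.0492, 0.0386]
ee_rot: [0.291, -3.125, 0.003]
force: [-3.1, -8.6, -2.0]
width: 0.325
```

```bash
python3 st.py
```

```text
F plate [[-4.6801 -7.8274]] -2.0221293608025124 tcp in plate [[0.012 0.03 ]] 0.03857614710698571 yaw -0.0003860683982206403 0.32515309754376087 8.9
```

>>> move_arm --pt "0.1 0.02 0.0 0 0 0" --pt "0.1 0.02 0 0 0 0" --pt "0 0 0 0 0 0"

```text
clock: 9.2
position: [0.5054, 0.0492, 0.0383]
ee_rot: [0.29, -3.121, 0.002]
force: [-8.4, -9.6, 3.0]
width: 0.325
```

```bash
python3 st.py
```

```text
F plate [[-10.088  -7.905]] 3.0490334507072347 tcp in plate [[0.0121 0.03  ]] 0.03825447407792665 yaw -0.000671034966480244 0.3245769803993531 9.2
```

>>> move_arm --pt "-0.1 0 -0.15 0 0 0" --pt "0 0 -0.15 0 0 0" --pt "0 0 -0.05 0 0 0" --pt "0 0 0 0 0 0" --pt "0 0 0 0 0 0" --pt "0 0 0 0 0 0"

```text
clock: 9.8
position: [0.5056, 0.0492, 0.0363]
ee_rot: [0.29, -3.124, 0.001]
force: [-11.8, -8.8, 23.6]
width: 0.326
```

```bash
cat > b.py <<'E'
from st import *
c,K,R,t=cam('wrist'); np.savez('wrist5.npz',K=K,R=R,t=t);save('wrist5',c)
a=c[:,:,:].mean(2)[110:240,290:335].mean(1) # row profile over bar width
d=np.diff(a); i=np.argsort(-abs(d))[:6]; print([(110+int(k)+1,round(d[k],1)) for k in sorted(i)])
for r in sorted(110+i+1): print(r,inp(onplane([[312.5,r]],.036,K,R,t))[0],inp(onplane([[312.5,r]],.010,K,R,t))[0])
E
python3 b.py
```

```text
F plate [[-13.196   -6.4325]] 23.55146137830024 tcp in plate [[0.0124 0.03  ]] 0.03626370321065575 yaw -0.0008194192781063037 0.3259386272332221 9.8
[(131, np.float64(-43.3)), (132, np.float64(-58.5)), (137, np.float64(19.1)), (138, np.float64(34.6)), (139, np.float64(22.4)), (235, np.float64(-16.9))]
131 [-0.0532  0.0297] [-0.0502  0.0297]
132 [-0.0528  0.0297] [-0.0497  0.0297]
137 [-0.0509  0.0297] [-0.0474  0.0297]
138 [-0.0505  0.0297] [-0.047   0.0297]
139 [-0.0501  0.0297] [-0.0465  0.0297]
235 [-0.0092  0.0296] [0.002  0.0296]
```

Seated: the rear edge gives origin x≈9.5–10 mm and y≈29.7 mm. It is flat, yaw ≈ 0, and contact force shows on the pins and stop. Next I measure the camera head in enlarged views.

```bash
python3 - <<'E'
import cv2,numpy as np
a=cv2.imread('pics/scene0.png')[105:195,280:330];b=cv2.imread('pics/side0.png')[183:305,415:500]
a=cv2.resize(a,None,fx=6,fy=6,interpolation=cv2.INTER_CUBIC);b=cv2.resize(b,None,fx=4.8,fy=4.8,interpolation=cv2.INTER_CUBIC)
o=np.zeros((590,720,3),np.uint8);o[:540,:300]=a;o[:b.shape[0],305:305+b.shape[1]]=b
cv2.imwrite('pics/v6.png',o); print(b.shape)
E
```

```text
(586, 408, 3)
```

View pics/v6.png

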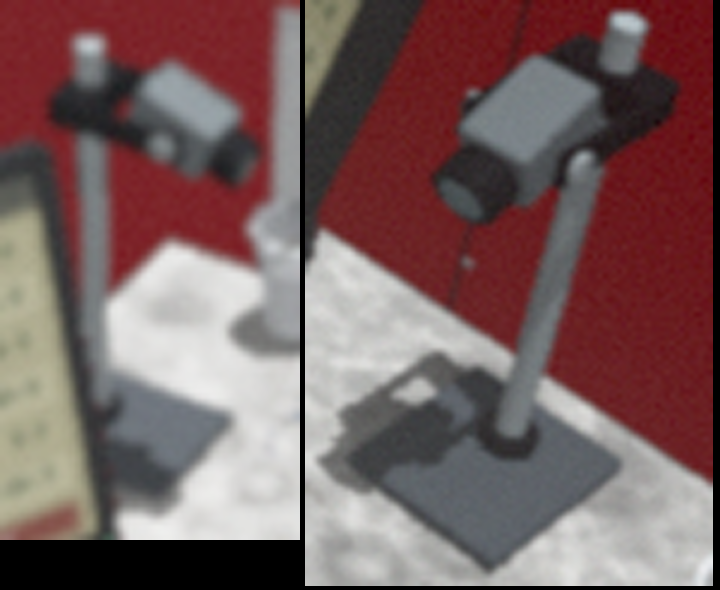

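```bash
cat > lens.py <<'E'
from h import *
from scipy.optimize import least_squares
D={n:dict(np.load(n+'0.npz')) for n in ['scene','side']}
sd=lambda x,y:np.array([415+(x-305)/4.8,183+y/4.8]); sc=lambda x,y:np.array([280+x/6,105+y/6])
obs=[('side','glass',sd(463,196),1),('side','k-',sd(582,160),1),('side','k+',sd(473,97),1),('side','pt',sd(628,22),1),('side','pb',sd(508,432),1),
('side','c--',sd(490,562),1),('side','c+-',sd(620,463),1),('side','c-+',sd(350,462),2),
('scene','glass',sc(240,162),1),('scene','k+',sc(160,146),1),('scene','pt',sc(90,42),1),('scene','c-+',sc(165,488),1),('scene','c--',sc(232,418),1)]
def model(v,swap):
    X,Y,ps,p,d,f,po=v; h=.01
    ex=np.array([np.cos(ps),np.sin(ps),0]);ey=np.array([-np.sin(ps),np.cos(ps),0]);O=np.array([X,Y,0]);z=np.array([0,0,1.])
    ax=np.cos(p)*ex+np.sin(p)*z; H=O+.28*z; a,b=(.055,.065) if swap else (.065,.055)
    P={'glass':H-.05*ax,'k-':H-d*ey,'k+':H+d*ey,'pt':O+po*ex+.32*z,'pb':O+po*ex+.012*z}
    for i in '+-':
        for j in '+-': P['c'+i+j]=O+ex*(f+float(i+'1')*a)+ey*float(j+'1')*b+h*z
    return P,ax
def res(v,sw):
    P,_=model(v,sw)
    return np.concatenate([(proj(P[k],D[n]['K'],D[n]['R'],D[n]['t'])[0]-u)/w for n,k,u,w in obs])
if __name__=='__main__':
    for sw in (0,1):
        r=least_squares(res,[.74,-.22,-.3,.4,.035,.05,.06],args=(sw,),args_=None) if 0 else least_squares(res,[.74,-.22,-.3,.4,.035,.05,.06],args=(sw,),loss='soft_l1')
        P,ax=model(r.x,sw); print(sw,r.cost,r.x.round(4),'lens',P['glass'].round(4),'ax',ax.round(3))
        for (n,k,u,w),e in zip(obs,r.fun.reshape(-1,2)): print(n,k,e.round(1),end='; ')
        print()
    g=[(u,D[n]['K'],D[n]['R'],D[n]['t']) for n,k,u,w in obs if k=='glass']; print('tri glass',tri(g))
    g=[(u,D[n]['K'],D[n]['R'],D[n]['t']) for n,k,u,w in obs if k=='k+']; print('tri k+',tri(g))
E
python3 lens.py
```

```text
0 5.126843913354997 [ 0.7331 -0.2253  0.0173  0.3554  0.0327  0.0489  0.073 ] lens [ 0.6863 -0.2262  0.2626] ax [0.937 0.016 0.348]
side glass [ 0.2 -0.3]; side k- [0.  0.6]; side k+ [0.2 1.2]; side pt [-0.  -0.8]; side pb [-0.6  1.2]; side c-- [0.2 0.7]; side c+- [ 0.4 -0.4]; side c-+ [-1.1 -0.7]; scene glass [0.2 0.6]; scene k+ [-0.9  0.1]; scene pt [-0.9  0.1]; scene c-+ [-0.7  1.2]; scene c-- [ 0.8 -0.7]; 
1 17.9138465730933 [ 0.7334 -0.2247  0.0361  0.3556  0.0324  0.0445  0.0743] lens [ 0.6866 -0.2264  0.2626] ax [0.937 0.034 0.348]
side glass [ 0.3 -0.3]; side k- [-0.1  0.3]; side k+ [-0.   1.2]; side pt [-0.4 -1.4]; side pb [-0.8  0.6]; side c-- [4.7 1.6]; side c+- [0.1 3.2]; side c-+ [-2.  -2.1]; scene glass [0.2 0.6]; scene k+ [-0.9  0.2]; scene pt [-1.5  0.2]; scene c-+ [-2.9  2.2]; scene c-- [ 0.5 -2.3]; 
tri glass [ 0.68671859 -0.22664945  0.26363709]
tri k+ [ 0.72913186 -0.19244946  0.28326575]
```

>>> move_arm --pt "-0.3 0 0.5 0 0 0" --pt "0 -0.2 1.5 0 0 0" --pt "0 0 3 0 0 0" --pt "0 0 4 0 0 0" --pt "0 0 4 0 0 0" --pt "0 0 4 0 0 0" --pt "0 0 3 0 0 0" --force 40

```text
clock: 10.55
position: [0.505, 0.0499, 0.2378]
ee_rot: [-0.295, 3.127, 0.001]
force: [0.6, 0.6, -3.3]
width: 0.321
```

>>> move_arm --pt "0 -3.4 0 0 0 -1.2" --pt "0 -3.5 0 0 0 -1.2" --pt "0 -3.5 0 0 0 -1.2" --pt "0 -3.5 0 0 0 -1.2" --pt "0 -3.5 0 0 0 -1.2" --pt "0 -3.5 0 0 0 -1.2" --pt "0 -3.5 0 0 0 -1.2" --pt "0 -3.5 0 0 0 -1.2"

```text
clock: 11.35
position: [0.5048, -0.2301, 0.2352]
ee_rot: [0.031, -3.141, -0.002]
force: [-0.0, 1.2, -3.7]
width: 0.325
```

>>> move_arm --pt "0 0 0 0 -3.4 0" --pt "0 0 0 0 -3.4 0" --pt "0 0 0 0 -3.4 0" --pt "0 0 0 0 -3.4 0" --pt "0 0 0 0 -3.4 0" --pt "0 0 0 0 -3.4 0" --pt "0 0 0 0 0 0" --pt "0 0 0 0 0 0"

```text
clock: 12.15
position: [0.5046, -0.2291, 0.2355]
ee_rot: [-0.028, 2.787, -0.003]
force: [0.7, 1.0, -4.3]
width: 0.324
```

```bash
cat > tgt.py <<'E'
from h import *
s=monitor.observe();R=cv2.Rodrigues(s['ee_rot'])[0]
L=np.array([.6865,-.2263,.263]);ps,p=.017,.355
ax=np.array([np.cos(p)*np.cos(ps),np.cos(p)*np.sin(ps),np.sin(p)]);ey=np.array([-np.sin(ps),np.cos(ps),0]);up=np.cross(ax,ey)
Rt=np.c_[-ax,ey,-up]
print('pos',s['position'],'joints',s['joints'].round(2),'F',s['force'],s['width'],s['clock'])
print('rot err deg',np.degrees(cv2.Rodrigues(Rt@R.T)[0].ravel()))
T=L-.1478*ax+.0133*up; print('shift cm',(T-s['position'])*100)
E
python3 tgt.py
```

```text
pos [ 0.50463829 -0.22908415  0.23547184] joints [-0.13  0.19  0.65  2.07 -0.47  0.66  2.42] F [ 0.66592392  0.98572661 -4.25473492] 0.3243354862998723 12.15
rot err deg [ 0.33922913 -0.04982032 -0.11303632]
shift cm [ 3.86752961  0.03497486 -1.13750013]
```

>>> move_arm --pt "1 0 -0.3 0.3 0 -0.1" --pt "1 0 -0.3 0 0 0" --pt "1 0 -0.3 0 0 0" --pt "0.5 0.03 -0.2 0 0 0" --pt "0.35 0 0 0 0 0" --pt "0 0 0 0 0 0" --pt "0 0 0 0 0 0" --pt "0 0 0 0 0 0"

```text
clock: 12.95
position: [0.5431, -0.2295, 0.2249]
ee_rot: [-0.024, 2.785, 0.002]
force: [0.4, 0.4, -2.9]
width: 0.321
```

```bash
python3 tgt.py; python3 - <<'E'
from h import *
o=np.zeros((560,800,3),np.uint8)
for n,(r0,r1,c0,c1),f,x in [('scene',(90,180,270,345),4.8,0),('side',(170,280,370,460),4.8,365)]:
    c,K,R,t=cam(n);save(n+'6',c);np.savez(n+'6.npz',K=K,R=R,t=t)
    a=cv2.resize(c[r0:r1,c0:c1],None,fx=f,fy=f,interpolation=cv2.INTER_CUBIC);o[:a.shape[0],x:x+a.shape[1]]=a
save('v7',o)
E
```

```text
pos [ 0.54314083 -0.22947159  0.22486164] joints [-0.11  0.27  0.63  2.01 -0.54  0.66  2.45] F [ 0.39364612  0.44111033 -2.88215121] 0.32093113825566877 12.95
rot err deg [0.08822216 0.06715648 0.02286694]
shift cm [ 0.0172757   0.07371821 -0.07647951]
```

View pics/v7.png

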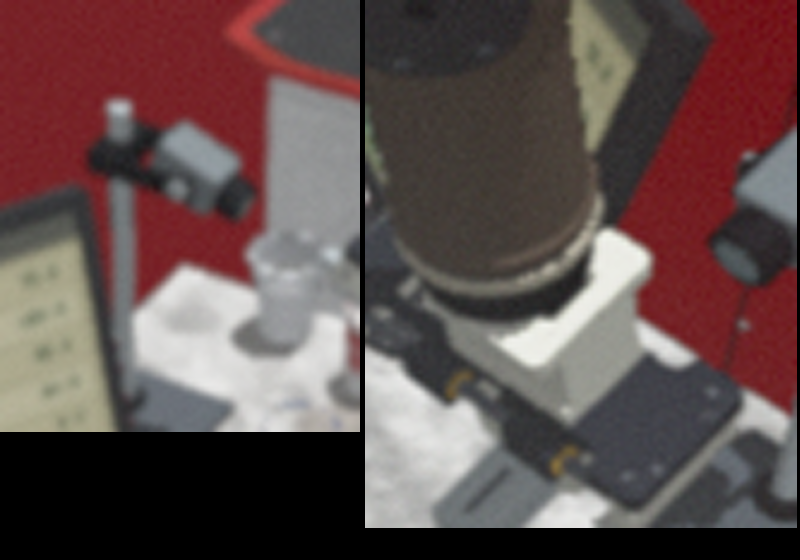

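Scene: the head and lens at (240,195) are undisturbed. Side: the bar's rear sticks out at (490,490), with the nose hidden by the gripper. I overlay the expected bar outline to check for slip.

```bash
cat > ov.py <<'E'
from h import *
import sys
s=monitor.observe();T=np.array(s['position']);Rr=cv2.Rodrigues(s['ee_rot'])[0]
ex,ey,ez=-Rr[:,0],Rr[:,1],-Rr[:,2]
O=T-.0022*ex-.0263*ez
bx=[[x,y,z] for x in(-.06,.05) for y in(-.015,.015) for z in(0,.026)]
nx=[[x,y,z] for x in(.05,.07) for y in(-.008,.008) for z in(.006,.02)]
E=[(i,j) for i in range(8) for j in range(i) if bin(i^j).count('1')==1]
o=np.zeros((600,800,3),np.uint8)
for n,(w,h),f,x0,y0,ctr in [('scene',(66,60),6,0,0,1),('side',(66,60),6,400,0,1),('wrist',(400,240),1,0,360,0)]:
    c,K,R,t=cam(n); save(n+sys.argv[1],c)
    pn=proj(O+.07*ex+.013*ez,K,R,t)[0]; pr=proj(O,K,R,t)[0]; print(n,'nose px',pn,'origin',pr)
    m=(pr+pn)/2 if ctr else np.array([320,120]); c0,r0=max(0,int(m[0]-w/2)),max(0,int(m[1]-h/2))
    a=cv2.resize(c[r0:r0+h,c0:c0+w],None,fx=f,fy=f,interpolation=cv2.INTER_CUBIC)
    for B in (bx,nx):
        P=proj(np.array([O+b[0]*ex+b[1]*ey+b[2]*ez for b in B]),K,R,t)
        for i,j in E: cv2.line(a,*[tuple(int(v) for v in (P[k]-[c0,r0]+.5)*f) for k in (i,j)],(255,0,0) if B is bx else (0,255,0),1)
    hh=min(a.shape[0],600-y0);o[y0:y0+hh,x0:x0+a.shape[1]]=a[:hh]; print(c0,r0)
save('ov'+sys.argv[1],o)
E
python3 ov.py 7
```

```text
scene nose px [336.83619933 143.40809052] origin [350.25852318 155.54200915]
310 119
side nose px [426.65274842 244.68866874] origin [407.34434299 267.20328193]
383 225
wrist nose px [313.11892128 377.95175202] origin [313.12572642 249.38735711]
120 0
```

View pics/ov7.png

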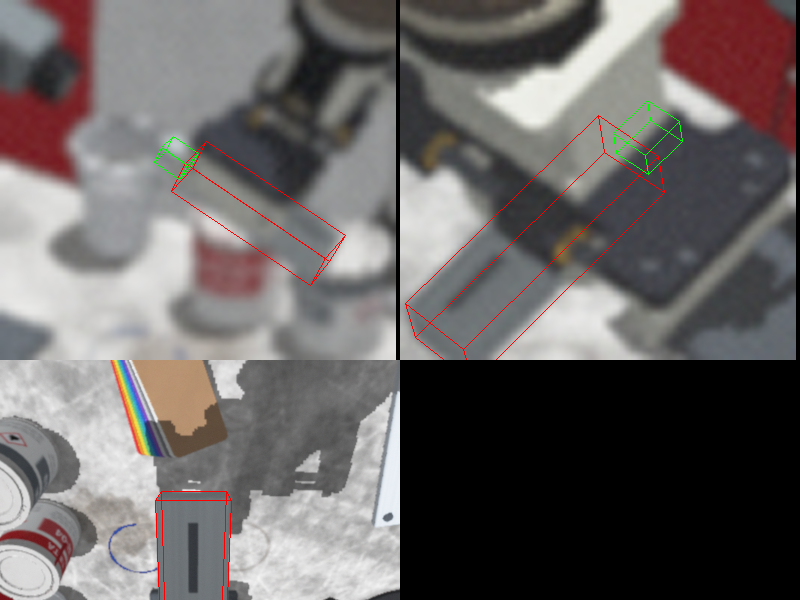

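The overlay matches the bar in all three views to within about 1 px (~3 mm), and the bar has not slipped. I make a small last correction, settle, then hand in.

>>> move_arm --pt "0 0.07 -0.07 0 0 0" --pt "0 0 0 0 0 0" --pt "0 0 0 0 0 0" --pt "0 0 0 0 0 0" --pt "0 0 0 0 0 0"

```text
clock: 13.7
position: [0.5435, -0.2287, 0.224]
ee_rot: [-0.024, 2.785, 0.002]
force: [0.3, 0.1, -3.9]
width: 0.323
```

```bash
python3 tgt.py; python3 -c "
from h import *
print(workorder.sign_off())"
```

```text
pos [ 0.54346287 -0.22866405  0.22402763] joints [-0.11  0.27  0.63  2.01 -0.54  0.66  2.45] F [ 0.26573776  0.1421425  -3.89347795] 0.32343385593890916 13.7
rot err deg [0.09759598 0.06207066 0.00307322]
shift cm [-0.01492819 -0.00703549  0.00692114]
the job is handed in; nothing more can be done
None
```

I pushed the steel bar against both pins and the end stop, picked it up, and handed the job in at 13.7 s with it held in front of the lens. No verdict is reported, so these are my own last checks.

- **Seating:** the first push stuck on friction about 5 mm short of the end stop. I eased the down force and side load and pushed on. The wrist picture then gave x ≈ 9.5–10 mm and y ≈ 29.7 mm in the plate's frame, with yaw near 0. The bar was pressed flat, with contact force on the pins and stop.
- **Lens:** I fitted the stand's known dimensions to the scene and side pictures. The glass came out at (0.6865, -0.226, 0.263), the axis turned 0.017 rad and tilted 0.355 rad. A separate triangulation of the glass agreed within about 1 mm.
- **Final pose:** the tool was within 0.2 mm and 0.12° of the pose I had worked out, gripping at 40 N and carrying the bar's weight (about 3.9 N).
- **Slip:** the expected bar outline matched all three pictures to about 1 px (roughly 3–4 mm). The side and scene views showed that small offset, within tolerance. The nose tip was hidden in the side and wrist views, so its position rests mainly on the rest of the bar.
- **Surroundings:** the camera stand looked unmoved in the last pictures. I did not re-measure the plain bar, bottle or tape roll; the arm was not planned near them.

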